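# Stir the ceramic deburring beads through the separating screen

### The arm

A 6-joint arm with a two-finger parallel gripper is mounted at the origin on the work surface. World frame = base frame: x ahead of the robot, y to its left, z up, the work surface at z = 0. Lengths are in m, angles in degrees, forces in N, time in s.
With the tool pointing down it reaches from about 0.35 to 0.875 m from the base axis. Payload 4.2 kg.
Tool frame: the origin (TCP) lies midway between the tips of the shut fingers; the grasp point (between the pads) lies 19 mm behind it; y points along the fingers, z is the direction in which the jaws open and shut, and the axes are right-handed (so a half turn about y gives the same grasp; the last joint's range is limited). The gripper opens to 87 mm and grips with 3 to 60 N. Pads are 19 mm wide; open, the fingers measure 117 mm over their backs; the gripper's body (75 mm by 190 mm) begins 51 mm behind the grasp point.
Start: joints at [-55.199, 22.042, 0.453, 0, -68.411, -14.817], TCP at [0.214, -0.587, 0.223] pointing down, gripper open.
Joint ranges: [-179.83, 179.83], [-69.29, 118.12], [-61.27, 80.66], [-181.25, 117.63], [-171.15, -9.14], [-177.46, 177.46]. Speed limits (degrees/s): [159.86, 159.86, 180, 180, 180, 180].

### API

Orientations are given as [roll, pitch, yaw] about the fixed x, y, z axes, in that order (R = Rz(yaw) Ry(pitch) Rx(roll)).
In Python, from workcell import env gives the robot as it stands. The module is installed in compiled form; this text tells all that it offers. Calls block until the motion is done:
- env.goto(position, orientation): joint-space move of the TCP to a pose.
- env.move_straight(position, rotation=None, rate=0.15, force_limit=None): straight line of the TCP; rotation=None keeps the orientation; rate is the mean speed in m/s. With force_limit (N) it stops when the force on the tool has changed by that much, and returns True; else False.
- env.set_joints(angles): joint-space move.
- env.gripper_to(opening, grasp_force=None): opening from 0.0 (shut) to 1.0 (fully open); grasp_force is the grip in N (None keeps the last); returns when the fingers have stopped.
- env.dwell(seconds).
- env.inverse_kinematics(position, orientation): joint angles nearest the present ones, or None.
- env.read_state(): the state.
- env.grab_frame(name): name is "side" or "top"; returns a dict with "image" (400x640x3 uint8, blue, green, red), "fx", "fy", "cx", "cy" (pixels), "position" and "orientation" of the camera in the world. Camera axes: x right, y up, looking along -z (the intrinsics and any distortion apply to the point x, -y, -z); pixel columns grow to the right and rows downward; lengths in m; the calibration is good to about 2 mm. A picture is of the moment at which its call begins. There is no depth.
A pose or a line that the arm cannot do raises env.Unreachable and nothing moves.
- env.close_job(): hands the job in, once; it reports no verdict.
Trained networks look in a picture, given as the dict that the camera call returned (one of the last four; its "shot" number tells which), for a name from the list of things; names that differ only in an ending like _2 or _b are one class to them, and where a whole thing is asked for, a point or a joint stands for the part that bears it (a point fixed in the world has none). Each returns a list of dicts, best first, with "score" (0 to 1); they miss things now and then, are a little off and sometimes report something else, mostly with a low value. They report only what shows in the picture. A call takes as long as a camera call. They do not tell look-alikes from the thing itself.
- env.search_frame(picture, thing): "xyz" ([x, y, z] in m, in world coordinates, good to about 4 mm: the middle of the surface that is visible of it).
- env.trace(picture, thing): "mask" (400x640 bool, what is visible of it).
The state is a dict: "clock": time; "joint_positions": joint angles; "qvel": joint speeds; "joint_torque": joint torques, N m; "position": TCP position; "tool_rot": TCP orientation; "force": force on the tool from outside, world axes, zero at the start; "wrist_torque": the same for the moment, N m; "opening": opening from 0.0 (shut) to 1.0 (fully open).
Only numpy, scipy, OpenCV 4.12 (cv2) and the standard library are available. Lean on these libraries where they do the work, as an engineer would, in place of code of your own. Each camera call takes 0.05 s, during which the arm holds its last target. There are 200 camera calls.

### The job

A deburring load has been tipped onto the round screen: three steel bushings among ceramic beads, one bead lodged in the bore of a bushing. Take the wooden rod from its pot and gently stir the load with it, without forcing anything, until every bead has dropped through the screen into the pan below and only the three bushings lie on the screen; keep the gripper itself off the screen and its load and do not shift the other things on the bench. Then stand the rod back in its pot and let go.

Things in the scene. Friction and masses are not known exactly. Their poses are not given: they have to be found in the camera images.
- sieve: Round steel sieve stack, 200 mm across, 115 mm high, fixed on the bench: a perforated screen nested on a closed pan. Origin: centre of its underside, z up. Inner wall radius 96 mm, rim at 115 mm. The screen is a flat 4 mm plate, its top 60 mm above the origin; the pan's floor is at 5 mm.
- screen (a point): Centre of the screen's top face, z up. It has 13 holes with sides along this x and y: nine 26 mm square at pitch 44 mm, centred (x, y in mm) on (0,0), (+-44,0), (0,+-44), (+-44,+-44), with solid lands 18 mm wide between; and four 26 mm wide that reach from 67 mm out to the wall along +x, -x, +y and -y. The rest is solid.
- rod: Plain round hardwood rod, 16 mm thick, 220 mm long, 35 g. Origin: centre of its lower end (foot); z runs along it from foot to top. It starts leaning in the pot about 27 degrees from vertical, foot on the pot's floor, top leaning out over the rim more or less towards the robot (within 65 degrees to either side). Beyond about 135 mm from the foot it is clear of the pot.
- pot: Grey steel pot screwed to the bench: an open tube of inner radius 34 mm, outer 38 mm, 110 mm high, on a foot plate 100 mm across. Origin: centre of its underside, z up. Inner floor 6 mm above the origin.
- bead0: Ceramic bead, a short solid cylinder 16 mm in diameter and 14 mm long, 10 g. Origin: its centre; z along its axis. It starts standing upright on a land of the screen, its centre 67 mm above the bench; it passes a hole of the screen in any attitude.
- bead1: Ceramic bead, a short solid cylinder 16 mm in diameter and 14 mm long, 10 g. Origin: its centre; z along its axis. It starts standing upright on a land of the screen, its centre 67 mm above the bench; it passes a hole of the screen in any attitude.
- bead2: Ceramic bead, a short solid cylinder 16 mm in diameter and 14 mm long, 10 g. Origin: its centre; z along its axis. It starts standing upright on a land of the screen, its centre 67 mm above the bench; it passes a hole of the screen in any attitude.
- bead3: Ceramic bead, a short solid cylinder 16 mm in diameter and 14 mm long, 10 g. Origin: its centre; z along its axis. It starts standing upright on a land of the screen, its centre 67 mm above the bench; it passes a hole of the screen in any attitude.
- bead4: Ceramic bead, a short solid cylinder 16 mm in diameter and 14 mm long, 10 g. Origin: its centre; z along its axis. It starts standing upright on a land of the screen, its centre 67 mm above the bench; it passes a hole of the screen in any attitude.
- bead5: A ceramic bead like the others (16 mm diameter, 14 mm long, origin at its centre), which starts lodged inside the bore of bushing0, standing on the screen, with 6 mm of play around it. It drops out when the bushing is dragged so that the bead comes over a hole.
- bushing0: Plain steel bushing lying flat on the screen: ring of 40 mm outer diameter, 28 mm bore, 22 mm high, 0.09 to 0.14 kg. Origin: its centre; z along its axis. Too large for the holes; slides on the screen when pushed.
- bushing1: Plain steel bushing lying flat on the screen: ring of 40 mm outer diameter, 28 mm bore, 22 mm high, 0.09 to 0.14 kg. Origin: its centre; z along its axis. Too large for the holes; slides on the screen when pushed.
- bushing2: Plain steel bushing lying flat on the screen: ring of 40 mm outer diameter, 28 mm bore, 22 mm high, 0.09 to 0.14 kg. Origin: its centre; z along its axis. Too large for the holes; slides on the screen when pushed.
- bore_gauge: Telescoping bore gauge lying on the bench between pot and sieve, 110 mm long with a 52 mm cross head, 14 mm high. Not part of the job. Origin: under the neck of the head; handle along -x.
- spanner: Steel spanner 170 mm long, lying on the bench beyond the sieve. Not part of the job. Origin: centre of its underside.
- bearing: Ball bearing 72 mm across, 18 mm high, lying on the bench. Not part of the job. Origin: centre of its underside.
- bolt: Hexagon bolt standing on its head on the bench, 21 mm across, 53 mm high. Not part of the job. Origin: centre of its underside.
Mind the look-alikes: they are no part of the job. Leave any pink or red look-alike of the bushing2 alone.

How it is judged (in metres and radians):
On the way, in this order (a step that is already met when the one before it is completed fails the run):
1. the foot of the rod is down among the load, within 12 mm of the screen (z of rod in the frame of sieve between 0.04 and 0.072 m and horizontal distance between rod and sieve below 0.096 m), for 0.1 s.
2. every bead has dropped through the screen into the pan and the three bushings are still on the screen (z of each of bead0, bead1, bead2, bead3, bead4, bead5 in the frame of sieve below 0.046 m and height (world z) of each of bead0, bead1, bead2, bead3, bead4, bead5 above 0 m and horizontal distance between each of bead0, bead1, bead2, bead3, bead4, bead5 and sieve below 0.096 m and z of bushing0 in the frame of sieve between 0.062 and 0.1 m and horizontal distance between each of bushing0, bushing1, bushing2 and sieve below 0.09 m and z of bushing1 in the frame of sieve between 0.062 and 0.1 m and z of bushing2 in the frame of sieve between 0.062 and 0.1 m), for 0.2 s.
At the end, for the whole second after the job is handed in: All six beads lie in the pan under the screen (centre below 46 mm over the bench and inside the sieve's wall), all three bushings lie on the screen inside the wall, and the rod stands released and at rest in its pot, its foot inside the tube below 30 mm over the bench, leaning less than 34 degrees (all of step 2 and horizontal distance between rod and pot below 0.034 m and height (world z) of rod below 0.03 m and angle between rod's own z axis and vertical below 0.6 rad and linear speed of rod below 0.03 m/s); the robot touches nothing.
It fails at once if the gripper or arm touches the sieve, a bead or a bushing (over 1 N) (contact force between any of the fingers, the arm and sieve above 1 N or contact force between any of the fingers, the arm and bead0 above 1 N or contact force between any of the fingers, the arm and bead1 above 1 N or contact force between any of the fingers, the arm and bead2 above 1 N or contact force between any of the fingers, the arm and bead3 above 1 N or contact force between any of the fingers, the arm and bead4 above 1 N or contact force between any of the fingers, the arm and bead5 above 1 N or contact force between any of the fingers, the arm and bushing0 above 1 N or contact force between any of the fingers, the arm and bushing1 above 1 N or contact force between any of the fingers, the arm and bushing2 above 1 N).
It fails at once if the rod is forced: over 45 N between the rod and the sieve, a bead or a bushing (contact force between rod and sieve above 45 N or contact force between rod and bead0 above 45 N or contact force between rod and bead1 above 45 N or contact force between rod and bead2 above 45 N or contact force between rod and bead3 above 45 N or contact force between rod and bead4 above 45 N or contact force between rod and bead5 above 45 N or contact force between rod and bushing0 above 45 N or contact force between rod and bushing1 above 45 N or contact force between rod and bushing2 above 45 N).
It fails at once if the bore gauge, spanner, bearing or bolt is shifted by more than 20 mm (distance of any of bore_gauge, spanner, bearing, bolt from where it was at the start of the episode above 0.02 m).
It also fails if it takes over 61 s, if anything falls off the work surface, if the arm or the gripper's body presses on something with over 40 N, if the wrist force passes 120 N, or if a joint passes its speed limit or range.

## Working session

There is one attempt and no reset: what is moved stays moved. The work goes in short steps, each a Python script; the robot and the scene stay as the last script left them, time stands still between calls to the robot, and variables do not carry over. Pictures are saved under pics/ and viewed, about 8 in all and at most 12, crops included, and the job is handed in when it is done.

```bash
mkdir -p pics; cat > h.py <<'E'
import numpy as np, cv2
from scipy.spatial.transform import Rotation as R
from workcell import env
def Rm(o): return R.from_euler('xyz',o,degrees=True).as_matrix()
def ray(f,u,v):
    d=np.array([(u-f['cx'])/f['fx'],-(v-f['cy'])/f['fy'],-1.0]); d=Rm(f['orientation'])@d
    return np.array(f['position']),d
def onz(f,u,v,z):
    p,d=ray(f,u,v); return p+d*(z-p[2])/d[2]
def pix(f,P):
    q=Rm(f['orientation']).T@(np.array(P)-np.array(f['position']))
    return np.array([f['cx']+f['fx']*q[0]/-q[2], f['cy']-f['fy']*q[1]/-q[2]])
E
python3 - <<'E'
from h import *
s=env.read_state(); print(s)
for n in ('top','side'):
    f=env.grab_frame(n); cv2.imwrite(f'pics/{n}0.png',f['image'])
    print(n,{k:v for k,v in f.items() if k!='image'})
    for t in ['sieve','pot','rod','bead0','bushing0','bore_gauge','spanner','bearing','bolt']:
        print(t,[(np.round(d['xyz'],3).tolist(),round(d['score'],2),np.round(pix(f,d['xyz'])).tolist()) for d in env.search_frame(f,t)])
print(env.read_state()['clock'])
E
```

```text
{'clock': 0.0, 'joint_positions': array([-5.51993582e+01,  2.20898495e+01,  3.79386807e-01, -2.90886768e-02,
       -6.84115453e+01, -1.48161717e+01]), 'qvel': array([-0.04797028, -0.02375684, -0.03685274,  0.16046608,  0.01660323,
       -0.01979436]), 'joint_torque': array([-3.27401858e-05, -3.90666425e+01,  1.87397325e+01,  4.21982199e+00,
        1.08785997e-02, -2.15432797e-04]), 'position': array([ 0.21340752, -0.58678815,  0.22146628]), 'tool_rot': array([-8.98751352e+01,  5.07364220e-03,  1.99737440e+01]), 'force': array([0.22516018, 0.28422163, 0.21494807]), 'wrist_torque': array([ 0.03926637, -0.00511507, -0.04070208]), 'opening': 1.0013008607227654}
top {'fx': 460.7823547291641, 'fy': 460.7823547291641, 'cx': 318.3861708919757, 'cy': 202.64231961965226, 'position': array([0.41662674, 0.00388994, 1.01964264]), 'orientation': array([ 9.38928676e+00, -4.63597007e-02, -9.04844009e+01]), 'shot': 1}
sieve [([0.531, 0.208, 0.058], 0.77, [220.0, 224.0])]
pot [([0.545, -0.153, 0.027], 0.74, [390.0, 218.0]), ([0.5, 0.131, 0.075], 0.47, [256.0, 238.0])]
rod [([0.516, -0.175, 0.134], 
[... 1340 characters left out ...]
27, 0.067], 0.7, [332.0, 175.0]), ([0.52, 0.205, 0.067], 0.34, [309.0, 279.0])]
bead0 [([0.506, 0.172, 0.076], 0.56, [320.0, 265.0]), ([0.46, 0.185, 0.073], 0.44, [342.0, 275.0]), ([0.495, 0.131, 0.073], 0.41, [330.0, 251.0])]
bushing0 [([0.344, 0.223, 0.017], 0.92, [398.0, 321.0]), ([0.596, 0.21, 0.078], 0.9, [270.0, 270.0]), ([0.33, 0.152, 0.015], 0.81, [408.0, 294.0]), ([0.545, 0.177, 0.079], 0.64, [300.0, 262.0])]
bore_gauge [([0.477, -0.004, 0.008], 0.43, [349.0, 230.0])]
spanner [([0.772, -0.012, 0.011], 0.75, [232.0, 207.0]), ([0.479, -0.005, 0.008], 0.25, [349.0, 230.0])]
bearing [([0.774, -0.188, 0.016], 0.58, [256.0, 165.0])]
bolt [([0.765, 0.195, 0.026], 0.42, [197.0, 266.0])]
1.0
```

```bash
python3 - <<'E'
import cv2,numpy as np
t=cv2.imread('pics/top0.png');s=cv2.imread('pics/side0.png')
a=cv2.resize(t[165:285,155:285],None,fx=4,fy=4,interpolation=cv2.INTER_CUBIC)
cv2.imwrite('pics/sv.png',a)
cv2.imwrite('pics/both.png',np.vstack([t[80:380,:],s[60:360,:]]))
E
```

```text
(no output)
```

View pics/sv.png

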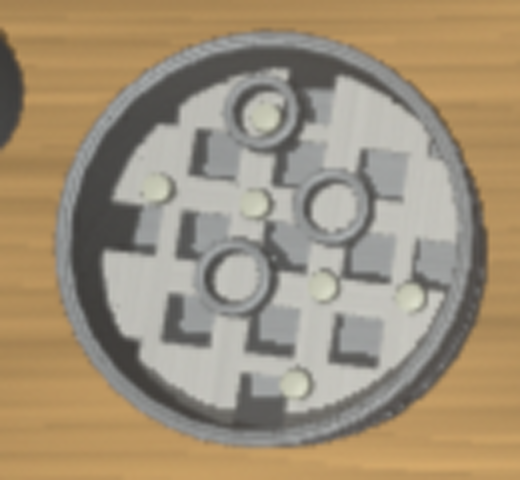

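View pics/both.png

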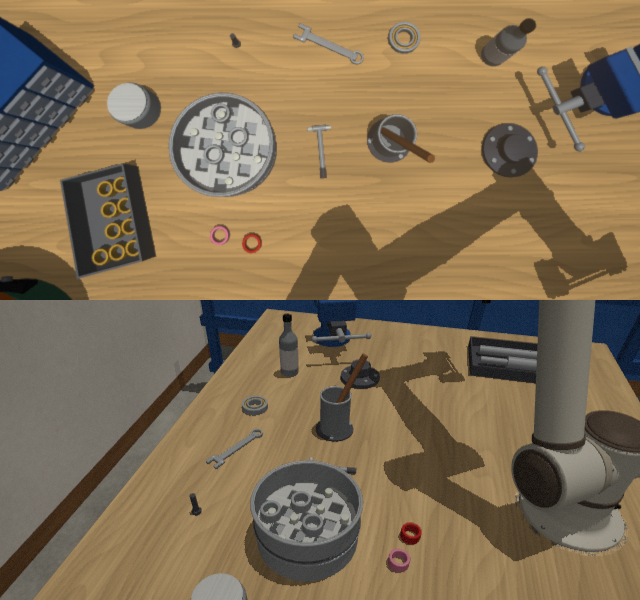

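```bash
cat > geo.py <<'E'
from h import *
from scipy.optimize import minimize
f=dict(fx=460.7823547291641,fy=460.7823547291641,cx=318.3861708919757,cy=202.64231961965226,position=[0.41662674,0.00388994,1.01964264],orientation=[9.38928676,-4.63597007e-02,-90.4844009])
g=cv2.cvtColor(cv2.imread('pics/top0.png'),cv2.COLOR_BGR2GRAY)
g=cv2.GaussianBlur(g,(0,0),0.7).astype(float)
H=[(a*.044,b*.044) for a in(-1,0,1) for b in (-1,0,1)]
q=np.linspace(-.012,.012,9); gx,gy=np.meshgrid(q,q)
hp=np.concatenate([np.c_[gx.ravel()+a,gy.ravel()+b] for a,b in H])
# lands: frame just outside every hole
e=.0165; t=np.linspace(-e,e,11)
lp=np.concatenate([np.concatenate([np.c_[t+a,0*t+b+s*e] for s in(-1,1)]+[np.c_[0*t+a+s*e,t+b] for s in(-1,1)]) for a,b in H])
def samp(P,x):
    c,s=np.cos(x[2]),np.sin(x[2])
    W=np.c_[x[0]+c*P[:,0]-s*P[:,1],x[1]+s*P[:,0]+c*P[:,1],np.full(len(P),.060)]
    uv=np.array([pix(f,w) for w in W]).astype(np.float32)
    return cv2.remap(g.astype(np.float32),uv[:,0],uv[:,1],cv2.INTER_LINEAR).ravel()
cost=lambda x: np.minimum(samp(hp,x),200).mean()-samp(lp,x).mean()
best=min((minimize(cost,[x0,y0,np.radians(w)],method='Nelder-Mead',options=dict(initial_simplex=[[x0,y0,np.radians(w)],[x0+.006,y0,np.radians(w)],[x0,y0+.006,np.radians(w)],[x0,y0,np.radians(w+5)]])) for x0 in(.52,.53) for y0 in(.2,.21) for w in(-12,-6)),key=lambda r:r.fun)
x=best.x; print(best.fun,x[:2],np.degrees(x[2]))
E
python3 - <<'E'
exec(open('geo.py').read())
c=lambda X,Y,z: onz(f,155+X/4,165+Y/4,z)[:2]
Rz=np.array([[np.cos(x[2]),-np.sin(x[2])],[np.sin(x[2]),np.cos(x[2])]])
for n,(X,Y),z in [('b0',(157,186),.074),('b1',(254,203),.074),('b2',(322,285),.074),('b3',(410,296),.074),('b4',(295,383),.074),('b5',(264,116),.074),('B0',(262,111),.082),('B1',(333,205),.082),('B2',(236,276),.082),('rimL',(57,245),.115),('rimR',(480,245),.115),('rimT',(272,32),.115),('rimB',(272,445),.115)]:
    w=c(X,Y,z); print(n,w.round(4),'scr',((w-x[:2])@Rz*1000).round(1))
im=cv2.resize(cv2.imread('pics/top0.png')[165:285,155:285],None,fx=4,fy=4)
for a,b in H:
    P=[pix(f,[*(x[:2]+Rz@np.array([a+i,b+j])),.06]) for i,j in((-.013,-.013),(.013,-.013),(.013,.013),(-.013,.013))]
    cv2.polylines(im,[((np.array(P)-[155,165])*4).astype(int)],True,(0,0,255),1)
cv2.imwrite('pics/fit.png',im)
# rod
import h
from workcell import env
fr={}
for n in('top','side'):
    F=env.grab_frame(n)
    d=[k for k in env.trace(F,'rod')]
    m=d[0]['mask']; cs=np.argwhere(m)[:,::-1]; print(n,[ (k['score'],k['mask'].sum(),np.argwhere(k['mask']).mean(0)[::-1].round()) for k in d][:3])
    vx,vy,x0,y0=cv2.fitLine(cs.astype(np.float32),cv2.DIST_HUBER,0,.01,.01).ravel()
    pr=(cs-[x0,y0])@[vx,vy]; lo,hi=pr.min(),pr.max()
    A,B=[np.array([x0+vx*k,y0+vy*k]) for k in(lo,hi)]
    # top = farther right/down in top picture; upper in side picture
    if n=='top': T,L=(A,B) if A[0]>B[0] else (B,A)
    else: T,L=(A,B) if A[1]<B[1] else (B,A)
    print(n,'top',T,'low',L); fr[n]=(F,T,L)
nrm=[];pt=[]
for n,(F,T,L) in fr.items():
    p,d1=ray(F,*T); _,d2=ray(F,*L); k=np.cross(d1,d2); nrm.append(k/np.linalg.norm(k)); pt.append(p)
d=np.cross(*nrm); d/=np.linalg.norm(d); d*=np.sign(d[2])
p0=np.linalg.lstsq(np.vstack([nrm,d]),[nrm[0]@pt[0],nrm[1]@pt[1],d@np.array([.51,-.17,.15])],rcond=None)[0]
print('axis',d,'tilt',np.degrees(np.arccos(d[2])),'p0',p0)
for n,(F,T,L) in fr.items():
    for nm,q in(('T',T),('L',L)):
        p,r=ray(F,*q); r/=np.linalg.norm(r)
        s=np.linalg.lstsq(np.c_[d,-r],p-p0,rcond=None)[0]; print(n,nm,p0+s[0]*d)
np.savez('rod.npz',d=d,p0=p0)
E
```

```text
-39.262542724609375 [0.52654738 0.19633009] -7.642076027073869
b0 [0.5565 0.2593] scr [21.3 66.4]
b1 [0.5472 0.2088] scr [18.8 15.1]
b2 [0.5044 0.1727] scr [-18.8 -26.3]
b3 [0.4984 0.1274] scr [-18.8 -72. ]
b4 [0.4545 0.1854] scr [-69.9 -20.4]
b5 [0.5929 0.2048] scr [64.7 17.2]
B0 [0.5941 0.2042] scr [65.9 16.8]
B1 [0.5447 0.1665] scr [ 22.  -27.1]
B2 [0.5086 0.2152] scr [-20.3  16.3]
rimL [0.5215 0.2965] scr [-18.4  98.6]
rimR [0.5197 0.0879] scr [   7.6 -108.4]
rimT [0.6282 0.1932] scr [101.2  10.4]
rimB [0.4231 0.188 ] scr [-101.4  -22. ]
top [(0.77, np.int64(511), array([408., 225.])), (0.32, np.int64(367), array([321., 226.]))]
top top [434.00738714 239.98743325] low [380.6391076  208.61390062]
side [(0.87, np.int64(388), array([352., 138.]))]
side top [365.00647382 114.00351787] low [338.47623852 162.80257779]
axis [-0.37148219 -0.26266116  0.89051114] tilt 27.06245256589428 p0 [ 0.5099556  -0.17964331  0.14713713]
top T [ 0.48192009 -0.19946617  0.21434341]
top L [ 0.57004518 -0.13715622  0.00309135]
side T [ 0.48510854 -0.19721174  0.2067001 ]
side L [ 0.53716291 -0.16040604  0.0819162 ]
```

View pics/fit.png

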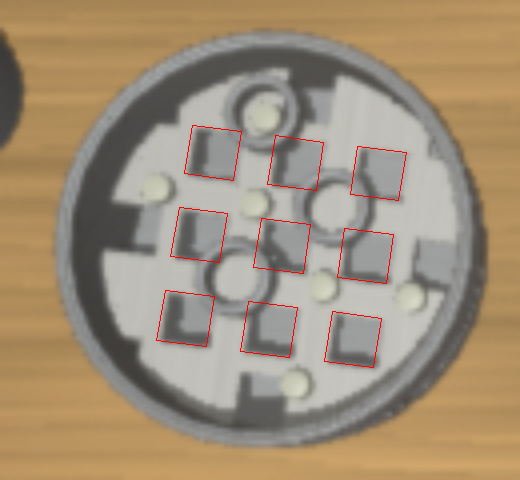

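```bash
cat >> h.py <<'E'
d=np.load('rod.npz')['d']; p0=np.load('rod.npz')['p0']
TOP=p0+d*(.2055-p0[2])/d[2]; FOOT=TOP-.22*d
SG=.182
C=np.array([.526,.1945]); YAW=np.radians(-7.6)
RZ=np.array([[np.cos(YAW),-np.sin(YAW)],[np.sin(YAW),np.cos(YAW)]])
def W(p): return C+RZ@(np.array(p)/1000.)
def toolR(up,zdir):  # tool y=-up, z=zdir orthogonalised
    y=-up; z=zdir-(zdir@y)*y; z/=np.linalg.norm(z); x=np.cross(y,z)
    return R.from_matrix(np.c_[x,y,z])
def eul(r): return r.as_euler('xyz',degrees=True)
def gpos(foot,up): return np.array(foot)+up*(SG-.019)  # TCP for a foot position
Z=np.array([0,0,1.])
E
python3 - <<'E'
from h import *
print('foot',FOOT,'top',TOP)
for a in range(0,360,30):
    zd=np.array([np.cos(np.radians(a)),np.sin(np.radians(a)),0])
    o=eul(toolR(d,zd)); ov=eul(toolR(Z,zd))
    js=[env.inverse_kinematics(gpos(FOOT,d)+.09*d,o),env.inverse_kinematics(gpos(FOOT,d),o)]+[env.inverse_kinematics([*W(p),.228],ov) for p in((0,0),(80,0),(-80,0),(0,80),(0,-80))]
    print(a,[None if j is None else np.round(j).astype(int).tolist() for j in (js[0],js[1],js[2])],[j is not None for j in js])
E
```

```text
foot [ 0.56733525 -0.13907231  0.00958755] top [ 0.48560917 -0.19685776  0.2055    ]
0 [[-20, 7, -14, -27, -57, -150], [-17, 13, -17, -30, -46, -148], [37, 16, -8, 0, -66, 143]] [True, True, True, True, True, True, True]
30 [[-20, 7, -14, -27, -57, -118], [-17, 13, -17, -30, -46, -116], [37, 16, -8, 0, -66, 173]] [True, True, True, False, True, True, False]
60 [[-20, 7, -14, -27, -57, -85], [-17, 13, -17, -30, -46, -82], [37, 16, -8, 0, -66, -157]] [True, True, True, True, True, True, True]
90 [[-20, 7, -14, -27, -57, -54], [-17, 13, -17, -30, -46, -52], [37, 16, -8, 0, -66, -127]] [True, True, True, True, True, True, True]
120 [[-20, 7, -14, -27, -57, -27], [-17, 13, -17, -30, -46, -24], [37, 16, -8, 0, -66, -97]] [True, True, True, True, True, True, True]
150 [[-20, 7, -14, -27, -57, 0], [-17, 13, -17, -30, -46, 3], [37, 16, -8, 0, -66, -67]] [True, True, True, True, True, True, True]
180 [[-20, 7, -14, -27, -57, 30], [-17, 13, -17, -30, -46, 32], [37, 16, -8, 0, -66, -37]] [True, True, True, True, True, True, True]
210 [[-20, 7, -14, -27, -57, 62], [-17, 13, -17, -30, -46, 64], [37, 16, -8, 0, -66, -7]] [True, True, True, True, True, True, True]
240 [[-20, 7, -14, -27, -57, 95], [-17, 13, -17, -30, -46, 98], [37, 16, -8, 0, -66, 23]] [True, True, True, True, True, True, True]
270 [[-20, 7, -14, -27, -57, 126], [-17, 13, -17, -30, -46, 128], [37, 16, -8, 0, -66, 53]] [True, True, True, True, True, True, True]
300 [[-20, 7, -14, -27, -57, 153], [-17, 13, -17, -30, -46, 156], [37, 16, -8, 0, -66, 83]] [True, True, True, True, True, True, True]
330 [None, [-17, 13, -17, -30, -46, -177], [37, 16, -8, 0, -66, 113]] [False, True, True, True, True, True, True]
```

```bash
cat >> h.py <<'E'
ZD=np.array([np.cos(np.radians(120)),np.sin(np.radians(120)),0])
OT=eul(toolR(d,ZD)); OV=eul(toolR(Z,ZD))
E
python3 - <<'E'
from h import *
g=gpos(FOOT,d)
env.goto(g+.09*d,OT)
env.move_straight(g,rate=.12)
s=env.read_state(); print(s['clock'],s['position'],g,s['force'])
env.gripper_to(0.0,40)
s=env.read_state(); print(s['clock'],s['opening'],s['force'],s['position'])
env.move_straight(g+.14*d+[0,0,.0],rate=.15)
c=[]
for n in('top','side'):
    f=env.grab_frame(n); u,v=pix(f,g+.14*d-.06*d).astype(int)
    u0=max(0,min(640-200,u-100)); v0=max(0,min(400-200,v-100))
    im=f['image'].copy()
    for s_ in np.linspace(0,.22,12):
        q=pix(f,FOOT+.14*d+s_*d); cv2.circle(im,tuple(np.round(q).astype(int)),0,(255,255,0),1)
    c.append(cv2.resize(im[v0:v0+200,u0:u0+200],None,fx=2,fy=2))
cv2.imwrite('pics/lift.png',np.hstack(c)); s=env.read_state(); print(s['clock'],s['opening'],s['force'])
E
```

```text
3.7667 [ 0.50710021 -0.18227737  0.15536419] [ 0.50678366 -0.18188608  0.15474086] [0.2670413  0.571144   0.40634906]
4.925 0.17208830626756494 [ 0.34058658 -0.11484136 -0.10015136] [ 0.50678061 -0.1818586   0.15471403]
6.1083 0.17716976719747532 [ 1.24904149  0.61514112 -0.52923506]
```

View pics/lift.png

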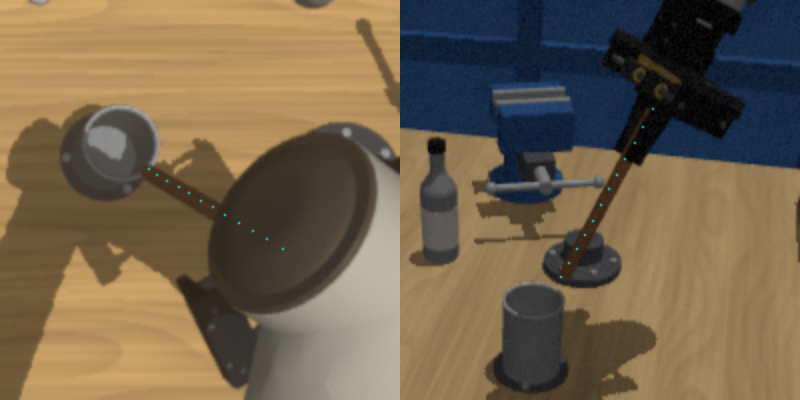

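```bash
cat >> h.py <<'E'
ZT,ZW=.100,.065
def foot(p,z,rate=.15,fl=None): return env.move_straight([*W(p),z+SG-.019],rate=rate,force_limit=fl)
def over(p,rate=.25): foot(p,ZT,rate)
def look(tag,park=True):
    if park:
        foot(np.array([0,0]),.14,.3) if env.read_state()['position'][2]<.29 else None
        env.move_straight([.47,-.02,.33],rate=.35)
    f=env.grab_frame('top'); u,v=pix(f,[*C,.06]).astype(int)
    cv2.imwrite(f'pics/{tag}.png',cv2.resize(f['image'][v-62:v+62,u-66:u+66],None,fx=4,fy=4,interpolation=cv2.INTER_CUBIC))
    g=env.grab_frame('side')
    r=[]
    for F in (f,g):
        for t,z in (('bead0',.074),('bushing0',.082)):
            for k in env.search_frame(F,t):
                q=onz(F,*pix(F,k['xyz']),z)[:2]; s=(RZ.T@(q-C)*1000).round(1)
                if np.hypot(*s)<98: r.append((F['shot'],t,s.tolist(),round(k['score'],2),round(float(k['xyz'][2]),3)))
    for k in r: print(*k)
    print('clock',env.read_state()['clock'])
def push(start,target,b,extra=3,rate=.08):
    b=np.array(b,float);t=np.array(target,float);dd=(t-b)/np.linalg.norm(t-b)
    over(start); foot(start,ZW,.1,6)
    foot(t-dd*(16-extra),ZW,rate,15); s=env.read_state()
    print(target,s['clock'].__round__(2),s['force'].round(1),(RZ.T@(s['position'][:2]-C)*1000).round(1),s['position'][2].round(4))
    p=t-dd*(16-extra); foot(p-dd*3,ZT,.15)
E
python3 - <<'E'
from h import *
env.goto([*W((-58.7,-37.6)),.15+SG-.019],OV)
print(env.read_state()['clock'],env.read_state()['force'])
push((-58.7,-37.6),(-80,0),(-69.5,-18.5))
push((-38,-59.5),(0,-80),(-18.5,-70))
push((-31.7,-42),(0,0),(-18.5,-24.5))
push((35,32),(0,0),(19,17))
push((40.6,57),(0,80),(21.5,68))
look('a')
E
```

```text
7.5583 [-0.71786036  0.66844286 -0.10557549]
(-80, 0) 8.93 [ 0.2 -0.2 -0.4] [-73.8 -10.9] 0.2281
(0, -80) 10.72 [ 0.5  0.2 -0.5] [-11.1 -74.3] 0.2278
(0, 0) 12.53 [-0.6 -0.  -0.2] [ -8.  -10.3] 0.2277
(0, 0) 14.4 [ 0.4  0.5 -0.4] [9.9 8.8] 0.2286
(0, 80) 16.22 [ 0.1  0.1 -0.1] [11.  74.1] 0.2283
7 bushing0 [67.0, 20.8] 0.65 0.085
8 bead0 [67.3, 20.4] 0.6 0.074
8 bushing0 [67.2, 25.3] 0.85 0.08
8 bushing0 [-24.1, 26.6] 0.7 0.078
8 bushing0 [18.7, -10.6] 0.59 0.077
clock 18.1167
```

View pics/a.png

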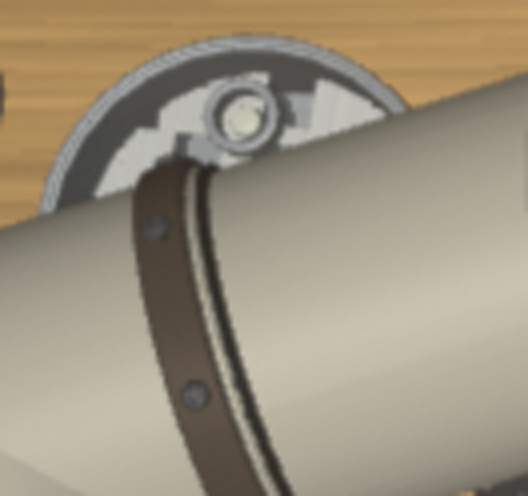

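```bash
cat >> h.py <<'E'
def side(tag):
    g=env.grab_frame('side'); u,v=pix(g,[*C,.06]).astype(int)
    cv2.imwrite(f'pics/{tag}.png',cv2.resize(g['image'][v-60:v+60,u-70:u+70],None,fx=5,fy=5,interpolation=cv2.INTER_CUBIC))
    for t,z in (('bead0',.074),('bushing0',.082)):
        for k in env.search_frame(g,t):
            q=onz(g,*pix(g,k['xyz']),z)[:2]; s=(RZ.T@(q-C)*1000).round(1)
            if np.hypot(*s)<98: print(t,s.tolist(),round(k['score'],2))
    print('clock',env.read_state()['clock'])
def st(): 
    s=env.read_state(); print(round(s['clock'],2),s['force'].round(1),(RZ.T@(s['position'][:2]-C)*1000).round(1))
E
python3 - <<'E'
from h import *
side('s0')
foot((0,0),.14,.3)
over((76,-15)); foot((76,-15),ZW,.1,6)
foot((83,-4),ZW,.06,12); st()
foot((74,9.5),ZW,.05,12); st()
side('s1')
E
python3 -c "
import cv2,numpy as np
cv2.imwrite('pics/s01.png',np.hstack([cv2.resize(cv2.imread('pics/%s.png'%k),(400,343)) for k in('s0','s1')]))"
```

```text
bead0 [-7.4, -35.3] 0.63
bead0 [67.7, 15.4] 0.6
bushing0 [-23.7, 25.4] 0.83
bushing0 [18.6, -11.1] 0.62
bushing0 [66.4, 26.3] 0.53
bushing0 [-14.2, 22.2] 0.38
clock 18.2667
20.52 [-1.1 -0.1 -0.2] [83.3 -3.5]
21.0 [-0.1  0.3 -0.5] [73.7 10. ]
bead0 [61.6, 27.8] 0.41
bead0 [-8.3, -33.6] 0.4
bushing0 [56.8, 40.6] 0.91
bushing0 [21.4, -11.5] 0.7
bushing0 [-22.1, 29.3] 0.55
clock 21.15
```

View pics/s01.png

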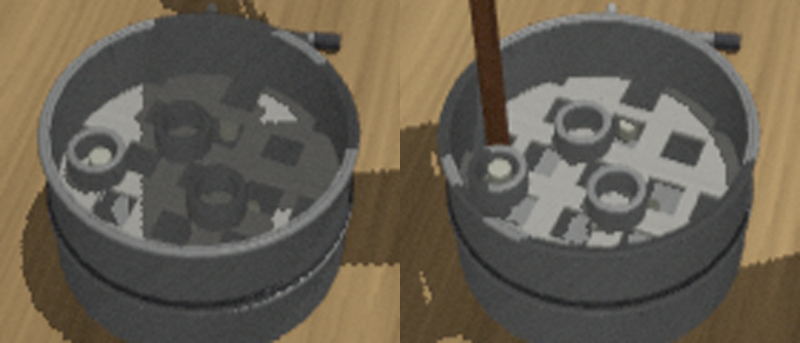

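```bash
python3 - <<'E'
from h import *
foot((61,26),ZW,.05,12); st()
side('s2')
foot((58.5,29.5),ZW,.05,12); st()
foot((63,23),ZW,.1); foot((63,23),.14,.15)
env.move_straight([*W((63,-160)),.33],rate=.35)
side('s3')
E
python3 -c "
import cv2,numpy as np
cv2.imwrite('pics/s23.png',np.hstack([cv2.resize(cv2.imread('pics/%s.png'%k),(400,343)) for k in('s2','s3')]))"
```

```text
21.72 [ 0.5 -0.3 -0.4] [60.8 26.5]
bushing0 [-23.7, 27.1] 0.9
bushing0 [20.7, -10.7] 0.89
bushing0 [48.2, 43.4] 0.82
bushing0 [-15.2, 23.5] 0.64
clock 21.8667
22.12 [ 0.1 -0.9 -0.1] [58.4 29.5]
bead0 [-9.0, -34.0] 0.38
bushing0 [-22.3, 25.5] 0.76
bushing0 [48.2, 47.1] 0.73
bushing0 [19.7, -12.1] 0.61
clock 23.8417
```

View pics/s23.png

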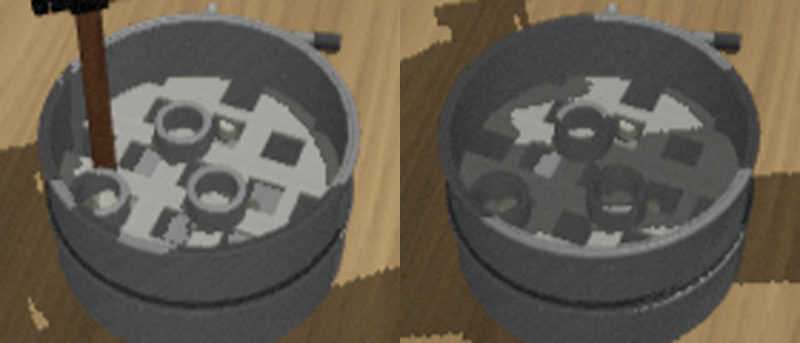

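```bash
python3 - <<'E'
from h import *
env.goto(gpos(FOOT,d)+.15*d,OT)
look('b',park=False)
f=env.grab_frame('side')
t=cv2.imread('pics/b.png'); s=cv2.resize(f['image'][220:320,250:370],None,fx=3.3,fy=3.3,interpolation=cv2.INTER_CUBIC)
t=cv2.resize(t,(400,375)); s=cv2.resize(s,(400,375)); cv2.imwrite('pics/b2.png',np.hstack([t,s]))
E
```

```text
13 bead0 [-1.6, -9.6] 0.63 0.019
13 bead0 [-87.7, -1.2] 0.48 0.013
13 bushing0 [46.8, 52.8] 0.79 0.084
13 bushing0 [-17.4, 24.5] 0.78 0.081
13 bushing0 [21.8, -28.1] 0.75 0.08
14 bead0 [-7.1, -33.5] 0.56 0.014
14 bushing0 [18.6, -6.9] 0.73 0.076
14 bushing0 [48.1, 47.8] 0.62 0.078
14 bushing0 [-20.7, 27.5] 0.56 0.08
clock 25.2417
```

View pics/b2.png

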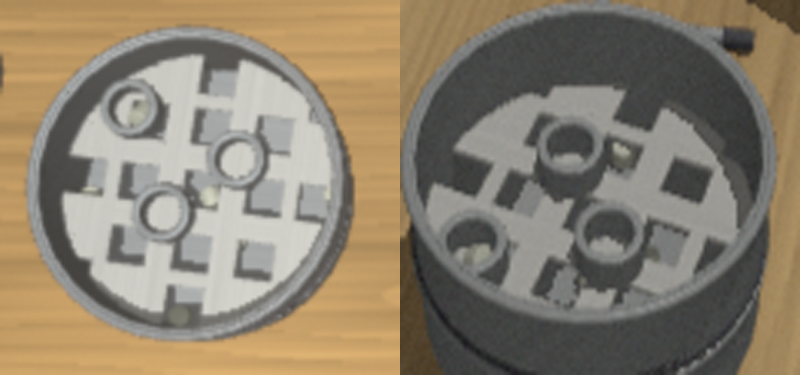

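```bash
python3 - <<'E'
from h import *
out=[]
for n in('top','side'):
    f=env.grab_frame(n); im=f['image']; u,v=pix(f,[*W((44,50)),.07]).astype(int)
    k=14; r=20; im=cv2.resize(im[v-r:v+r,u-r:u+r],None,fx=k,fy=k,interpolation=cv2.INTER_CUBIC)
    im=cv2.convertScaleAbs(im,alpha=1.3)
    A=lambda P:((np.array([pix(f,p) for p in P])-[u-r-.0,v-r]+.5)*k).astype(int)
    cv2.polylines(im,[A([[*W((44+i,44+j)),.06] for i,j in((-13,-13),(13,-13),(13,13),(-13,13))])],True,(0,0,255),1)
    ci=np.linspace(0,2*np.pi,30)
    cv2.polylines(im,[A([[*W((44+8*np.cos(c),44+8*np.sin(c))),.019] for c in ci])],True,(0,255,0),1)
    cv2.polylines(im,[A([[*W((46+8*np.cos(c),46+8*np.sin(c))),.074] for c in ci])],True,(255,0,255),1)
    out.append(cv2.resize(im,(400,400)))
cv2.imwrite('pics/z.png',np.hstack(out))
E
```

```text
(no output)
```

View pics/z.png

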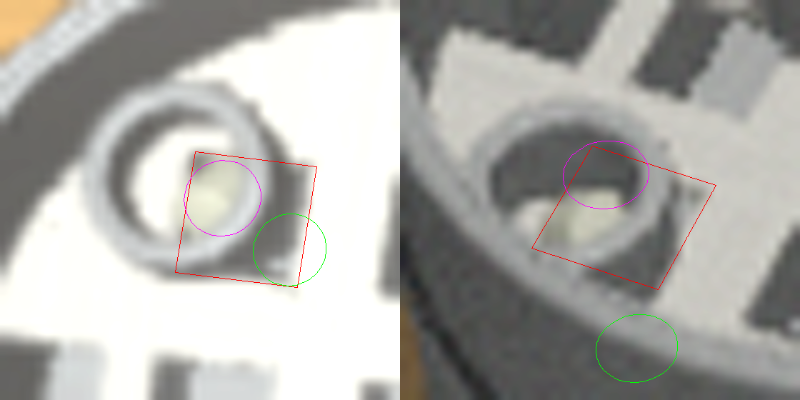

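```bash
python3 - <<'E'
from h import *
A=[];b=[];P=[]
for n,(X,Y) in (('top',(213,197)),('side',(200,212))):
    f=env.grab_frame(n); u,v=pix(f,[*W((44,50)),.07]).astype(int)
    p,r=ray(f,u-20+X/10-.5,v-20+Y/10-.5); r/=np.linalg.norm(r); M=np.eye(3)-np.outer(r,r); A.append(M); b.append(M@p); P.append((p,r))
q=np.linalg.solve(sum(A),sum(b)); print('z',q[2],'scr',RZ.T@(q[:2]-C)*1000,'resid',[np.linalg.norm(M@q-x) for M,x in zip(A,b)])
for z in(.012,.02,.03,.05,.06,.067,.074):
    print(z,[(RZ.T@((p+r*(z-p[2])/r[2])[:2]-C)*1000).round(1) for p,r in P])
E
```

```text
z 0.06723031696021713 scr [46.46268266 49.69010961] resid [np.float64(0.0005003026481643358), np.float64(0.000500302648164448)]
0.012 [array([54.5, 64.5]), array([67.8, 12. ])]
0.02 [array([53.4, 62.4]), array([64.6, 17.4])]
0.03 [array([52. , 59.7]), array([60.7, 24.3])]
0.05 [array([49.3, 54.4]), array([52.8, 37.9])]
0.06 [array([47.9, 51.8]), array([48.8, 44.7])]
0.067 [array([47. , 49.9]), array([46. , 49.5])]
0.074 [array([46., 48.]), array([43.3, 54.2])]
```

```bash
python3 - <<'E'
from h import *
env.goto([*W((14,76)),.14+SG-.019],OV)
foot((14,76),ZW,.12,6)
foot((30,79),ZW,.08,12); st()
foot((36.9,67.9),ZW,.04,12); st()
foot((33,74),ZW,.1); foot((33,74),ZT,.15); 
over((75,18)); foot((75,18),ZW,.1,6); foot((79.5,33),ZW,.06,12); st()
foot((71.5,37),ZW,.04,12); st()
foot((77,34),ZW,.1); foot((77,34),.14,.15)
env.goto(gpos(FOOT,d)+.15*d,OT)
out=[]
for n in('top','side'):
    f=env.grab_frame(n); im=f['image']; u,v=pix(f,[*W((44,44)),.07]).astype(int)
    k=10;r=20
    out.append(cv2.resize(im[v-r:v+r,u-r:u+r],None,fx=k,fy=k,interpolation=cv2.INTER_CUBIC))
    print(n,[((RZ.T@(onz(f,*pix(f,q['xyz']),.082)[:2]-C)*1000).round(1),q['score']) for q in env.search_frame(f,'bushing0') if q['xyz'][2]>.06])
cv2.imwrite('pics/y.png',np.hstack(out)); print(env.read_state()['clock'])
E
```

```text
28.45 [-0.7  0.1 -1. ] [30.3 79.1]
28.93 [-0.6  0.7  0.5] [36.8 67.6]
30.9 [ 0.1 -0.1 -0.2] [79.7 33.6]
31.27 [ 0.6  0.3 -0.5] [71.  37.1]
top [(array([ 22.7, -23.7]), 0.76), (array([45.6, 48.2]), 0.73), (array([-16.9,  20.2]), 0.55)]
side [(array([ 18.6, -13.8]), 0.88), (array([45.1, 45.6]), 0.61), (array([-22.7,  23.6]), 0.55)]
34.1
```

View pics/y.png

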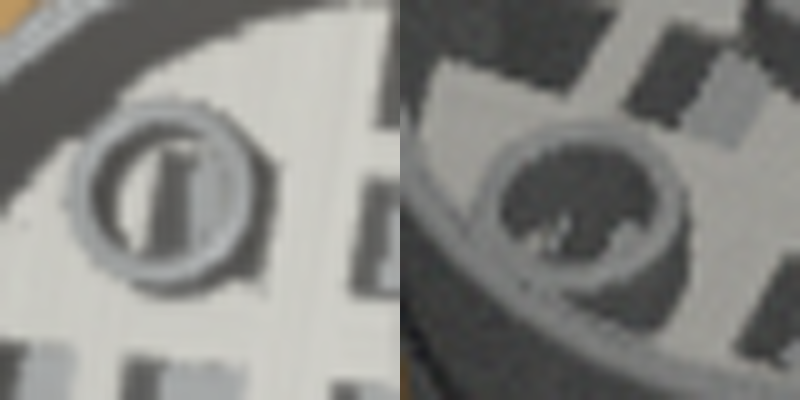

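```bash
python3 - <<'E'
from h import *
g=gpos(FOOT,d)
print(env.move_straight(g+.03*d,rate=.12,force_limit=8), env.move_straight(g+.002*d,rate=.05,force_limit=8)); s=env.read_state(); print(s['force'],s['position']-g)
env.gripper_to(1.0); env.dwell(.3)
env.move_straight(g+.12*d,rate=.12)
env.move_straight(g+.12*d+[-.05,-.15,.05],rate=.25)
o=[]
for n in('top','side'):
    f=env.grab_frame(n)
    for t in('rod','bead0','bushing0'):
        print(n,t,[(np.round(k['xyz'],3).tolist(),round(k['score'],2)) for k in env.search_frame(f,t)])
    o.append(f['image'])
cv2.imwrite('pics/fin.png',np.hstack([cv2.resize(o[0][150:300,150:470],(800,375))]))
c=np.vstack([cv2.resize(o[0][150:290,150:470],(700,306)),cv2.resize(o[1][90:330,230:430],None,fx=1.2,fy=1.2)[:,:].copy() if 0 else cv2.resize(o[1][90:330,190:510],(700,290))])
cv2.imwrite('pics/fin.png',c); print(env.read_state()['clock'],env.read_state()['opening'])
E
```

```text
False False
[0.86671799 0.99420282 0.65060782] [-0.00075847 -0.00044651  0.00158156]
top rod [([0.518, -0.171, 0.135], 0.78)]
top bead0 [([0.442, 0.223, 0.017], 0.51), ([0.527, 0.193, 0.017], 0.4)]
top bushing0 [([0.509, 0.219, 0.08], 0.8), ([0.348, 0.216, 0.022], 0.57), ([0.546, 0.166, 0.082], 0.56), ([0.327, 0.146, 0.023], 0.56)]
side rod [([0.507, -0.174, 0.149], 0.77)]
side bead0 [([0.523, 0.113, 0.018], 0.55)]
side bushing0 [([0.511, 0.222, 0.08], 0.91), ([0.345, 0.221, 0.021], 0.88), ([0.545, 0.178, 0.079], 0.86), ([0.329, 0.149, 0.02], 0.81), ([0.576, 0.229, 0.08], 0.78), ([0.51, -0.173, 0.153], 0.18)]
39.9417 0.9998612241061355
```

View pics/fin.png

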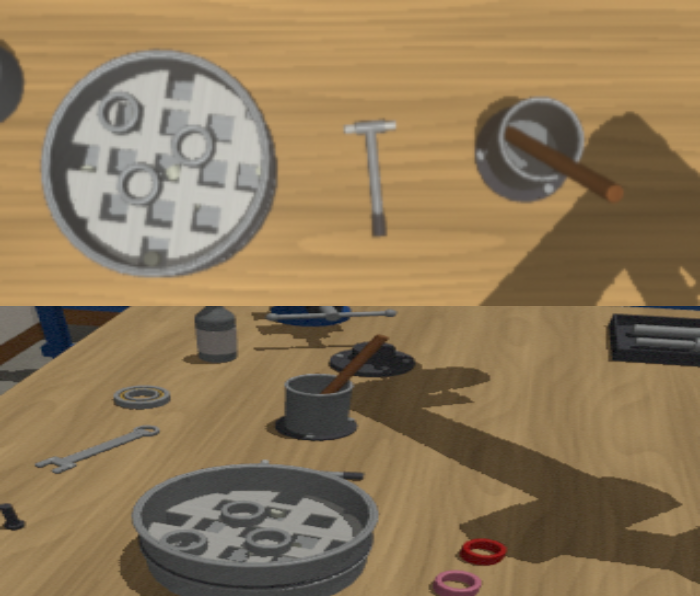

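```bash
python3 -c "
from h import *
print(env.close_job(), env.read_state()['clock'])"
```

```text
the job is handed in; nothing more can be done
the job is handed in; nothing more can be done
```

The job is handed in. The last pictures show all the beads off the screen, three bushings on it, and the rod back in its pot. The clock read about 40 s at the final check, inside the 61 s limit.

- **Loose beads:** I gripped the rod along its axis and swept the five loose beads into holes with its foot. The force readings I printed after each push were about 1 N or less.
- **Lodged bead:** My first push of bushing0 went about 6–10 mm too far. Triangulating from both views put the bead still at screen level in the bore. Two small nudges brought the bushing closer over the hole and the bead dropped; the next crop shows the bore empty.
- **Rod:** I lowered it back into its original lean, released it and moved the gripper away, open. In the last pictures it leans in the pot much as at the start.

**Checks that were weak or disagreed:**
- In the final pictures the networks reported only three beads, all at about 17–18 mm height. So I infer "all six in the pan" from the clear screen and empty bore rather than from counting six.
- The final top detection missed bushing0, but the side detection and the picture both show it on the screen.
- Side-view positions of bushings read roughly 5–15 mm off toward that camera, so I relied mainly on the top view.
- The bore gauge, spanner, bearing and bolt show no visible shift, though I did not measure them again.

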